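Close the tray divider up to the tea canister

ROBOT

A 7-joint arm with a two-finger parallel gripper is mounted at the origin on a cart in front of the work surface, level with it; the furniture and walls round the work are solid. World frame = base frame: x ahead of the robot, y to its left, z up, the work surface at z = 0. Lengths are in m, angles in rad, forces in N, time in s.
With the tool pointing down it reaches from about 0.375 to 0.925 m from the base axis. Payload 3.1 kg.
Tool frame: the origin (TCP) lies at the very end of the fingers, on their centre line; the grasp point (between the pads) lies 19 mm behind it; x points along the fingers, z is the direction in which the jaws open and shut, and the axes are right-handed (so a half turn about x gives the same grasp; the last joint's range is limited). The gripper opens to 85 mm and grips with 20 to 120 N. Pads are 22 mm wide; open, the fingers measure 114 mm over their backs; the gripper's body (76 mm by 85 mm) begins 54 mm behind the grasp point. The pads swing forward as they close: fully open they stand 13 mm farther back than shut.
Start: joints at [1.224, 0.383, 0.044, 1.598, -0.018, 1.161, -0.05], TCP at [0.16, -0.63, 0.231] pointing down, gripper open.
Joint ranges: [-2.61, 2.61], [-0.41, 2.15], [-1.48, 1.57], [0, 2.5], [-1.57, 4.71], [0.05, 1.97], [-2.85, 2.85]. Speed limits (rad/s): [2.79, 2.79, 3.14, 3.14, 3.14, 3.14, 3.14].

INTERFACE

Orientations are given as a rotation vector (axis times angle).
In Python, from plant import manip gives the robot as it stands.
- The arm moves only by the tool send_rows, never from a script. Its argument "steps" is a list of rows, each an object with "xyz": the shift along the tool's x, y, z in cm, a list of three; "rotation": the turn, a rotation vector about the tool's x, y, z in degrees, a list of three; "gripper": the opening, from 0 (shut) to 1 (fully open). A call has 1 to 5 rows; each row shifts and turns the commanded pose from where the row before left it, along the tool's axes as they then stand; what a row does not reach is not made up. A row lasts 1/8 s, in which the tool goes at most 62.5 mm and 10.7 degrees, less where a joint would pass 70% of its speed; a pose out of reach is approached as far as the arm can. A call is refused whole if a number of a shift passes 6.25 or a number of a turn 10.7, either way. A call with a gripper value outside its range is refused whole. The fingers move at their own pace and stop on an object; the grip force is fixed at half the most. Time passes only in rows, so rows that do not move let the fingers close. It gives the time, the measured TCP pose, the force and the opening at its end, in the units of the state.
- manip.state(): the state, without advancing time (a new reading comes with each control period).
- manip.camera(name): name is "side" or "top"; returns (picture, depth): 400x640x3 uint8, red, green, blue; 400x640 float32, m along the optical axis (not along the pixel's ray), 0 where there is no reading.
- manip.calibration(name): a dict with "camera_matrix" (3x3 intrinsics, pixels), "extrinsics" (4x4, takes a point from camera to world coordinates). Camera axes: x right, y down, z forward; pixel columns grow to the right and rows downward; lengths in m; the calibration is good to about 2 mm. A picture is of the moment at which its call begins. calibration takes no time and is no camera call.
- manip.job_done(): hands the job in, once; it reports no verdict.
The state is a dict: "time_s": time; "q": joint angles; "joint_velocities": joint speeds; "joint_efforts": joint torques, N m; "ee_pos": TCP position; "ee_rot": TCP orientation; "wrist_force": force on the tool from outside, world axes, zero at the start; "moment": the same for the moment, N m; "opening": finger opening in m.
Only numpy, scipy, OpenCV 4.12 (cv2) and the standard library are available. Lean on these libraries where they do the work, as an engineer would, in place of code of your own. Each camera call takes 0.05 s, during which the arm holds its last target.

TASK

Close the divider of the notched wooden tray up to the tea canister: lift it out of its tall parking slots, set it down in the middle pair of notches and let go, then take it again by the ends of its blue grip block (beside the canister there is no room for fingers on its broad faces) and lower it fully into the last pair of notches next to the canister. Lower the divider gently rather than dropping it, and leave the canister and the other things where they stand.

Things in the scene. Friction and masses are not known exactly. Their poses are not given: they have to be found in the camera images.
- tray: Pale wooden tray, 120 (x) x 272 (y) mm, immovable; origin at the centre of its underside, z up. Two side rails run along y, centres at x = -52 and +52, 16 mm thick, tops at z = 67, 88 mm clear between them. Each has three upward notches, in pairs across the tray, at y = +96, +36 and -24, all 20 mm wide at the bottom with floors at z = 50. See the slot and notch points.
- slot_park (a point): Middle between the floors of the two tall parking slots (tray y = +96, 50 mm above the worktop); axes as the tray. Posts rise here to 113 mm above the worktop, the highest part of the tray, inner faces 42 mm either side of this point, so the divider must rise over 63 mm to come free. The posts stand 11 mm from the ends of its grip block: only its broad faces can be gripped here.
- notch_mid (a point): Middle between the floors of the middle pair of notches (tray y = +36, 50 mm above the worktop); axes as the tray. Mouths flare at 45 degrees over the top 8 mm to 36 mm wide. The divider can be gripped either way here.
- notch_last (a point): Middle between the floors of the last pair of notches (tray y = -24, 50 mm above the worktop), next to the canister; flared like the middle ones; axes as the tray. With the divider here the canister's side is about 10 mm from one broad face of the grip block, so only the ends of the block can be gripped or released.
- divider_grip (a point): Centre of the divider's blue grip block: 62 mm long (its x), 20 mm thick (y), 45 mm high (z). Seated in any notch it is 86.5 mm above the worktop, the block's top 109 mm, its x along the tray's x. It starts seated in the parking slots. About 0.2 kg.
- divider: The whole divider, axes as its grip; origin at the middle of the underside of its dark cross-bar (132 x, 14 y, 14 mm z), 36.5 mm below the grip point, directly under the block. The bar's ends rest on the notch floors. A board 76 mm wide (x) and 14 mm thick hangs between the rails to 35 mm below the origin.
- canister_mid (a point): Purple square tea canister with wooden lid and knob, 82 x 82 mm, 115 mm high, 0.6 kg, standing loose on the tray's 8 mm floor at the tray's -y end. This point lies on its axis, 55 mm above its foot; its lid's rim is 106 mm and its knob 123 mm above the worktop.
- jigger: Bystander: double-cone metal jigger, 43 mm across, 70 mm high; origin at the centre of its underside.
- tin: Bystander: round polish tin, 67 mm across, 44 mm high; origin at the centre of its underside.
- lemon: Bystander: yellow lemon, 71 mm long; origin at the centre of its underside.
- dish: Bystander: scalloped oval white dish, 108 x 173 x 49 mm; origin at the centre of its underside.
- book: Bystander: black notebook lying flat, 148 x 110 x 16 mm; origin at the centre of its underside.
- tumbler: Bystander: clear drinking glass, 80 mm across, 88 mm high; origin at the centre of its underside.
- egg_cup: Bystander: metal egg cup, 46 mm across, 60 mm high; origin at the centre of its underside.
Mind the look-alikes: they are no part of the job. Of the things shaped like the divider, the dark wooden one is meant.

How it is judged:
By the outcome, as a careful person would: the job done as asked, in the order asked, and still so for the second after the job is handed in, with the robot touching nothing.
It also fails if it takes over 51 s, if anything falls off the work surface, if the arm or the gripper's body presses on something with over 40 N, if the wrist force passes 120 N, or if a joint passes its speed limit or range.

## Working session

There is one attempt and no reset: what is moved stays moved. The work goes in short steps, Python scripts to look and compute and a tool call to move; the robot and the scene stay as the last step left them, time stands still between calls to the robot, and variables do not carry over. Pictures are saved under pics/ and viewed, and the job is handed in when it is done.

Besides the shell and the picture viewer there is one more tool, called after ">>>" by a JSON object that holds its "fn" and its "kwargs". send_rows: Moves the arm, as the interface text tells. Its arguments: {"type":"object","properties":{"steps":{"type":"array"}},"required":["steps"]}

```bash
ls; mkdir -p pics
python3 - <<'E'
from plant import manip
import cv2,numpy as np
np.set_printoptions(precision=4,suppress=True)
s=manip.state()
for k in s: print(k,s[k])
for n in("side","top"):
    p,d=manip.camera(n); cv2.imwrite(f"pics/{n}0.png",p[:,:,::-1]); np.save(f"{n}0.npy",d)
    c=manip.calibration(n); print(c)
E
```

```text
pics
time_s 0.0
q [ 1.2242  0.3839  0.0438  1.5996 -0.0179  1.1612 -0.0499]
joint_velocities [-0.0018 -0.0007  0.0011  0.0009  0.0013 -0.0003  0.0017]
joint_efforts [ -0.0003 -43.3465   1.0244 -24.9513   0.0105   0.0115   0.    ]
ee_pos [ 0.1598 -0.6291  0.2299]
ee_rot [ 1.0255  1.3189 -1.023 ]
wrist_force [-0.9591 -0.1638 -0.8432]
moment [-0.0119 -0.0473  0.049 ]
opening 0.0857900829024037
{'camera_matrix': array([[438.4991,   0.    , 316.4401],
       [  0.    , 438.4991, 198.1109],
       [  0.    ,   0.    ,   1.    ]]), 'extrinsics': array([[-0.8295, -0.2279,  0.51  , -0.3166],
       [-0.5585,  0.3564, -0.7491,  1.2179],
       [-0.011 , -0.9061, -0.4229,  0.7954],
       [ 0.    ,  0.    ,  0.    ,  1.    ]])}
{'camera_matrix': array([[387.2154,   0.    , 313.1581],
       [  0.    , 387.2154, 197.6291],
       [  0.    ,   0.    ,   1.    ]]), 'extrinsics': array([[ 0.0065, -0.9956,  0.0932,  0.3644],
       [-1.    , -0.006 ,  0.0057, -0.047 ],
       [-0.0051, -0.0932, -0.9956,  1.7318],
       [ 0.    ,  0.    ,  0.    ,  1.    ]])}
```

View pics/side0.png

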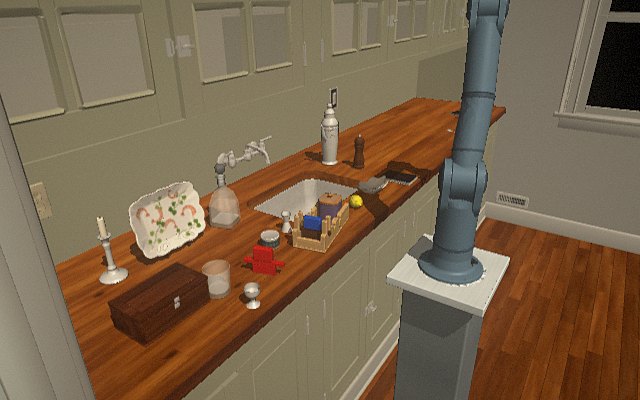

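View pics/top0.png

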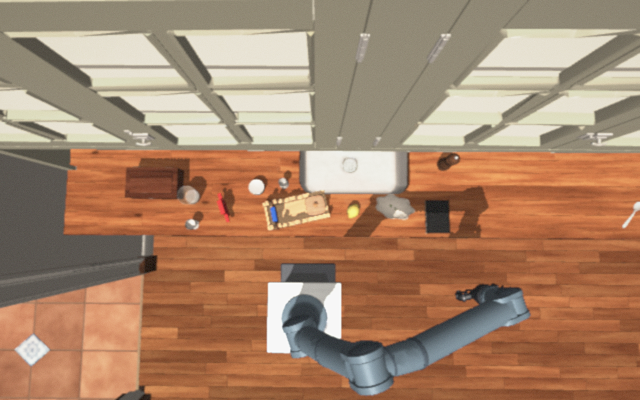

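Run:
```python
import cv2
p=cv2.imread("pics/top0.png")[175:245,240:370]; cv2.imwrite("pics/top0c.png",cv2.resize(p,None,fx=6,fy=6,interpolation=cv2.INTER_CUBIC))
p=cv2.imread("pics/side0.png")[180:260,270:370]; cv2.imwrite("pics/side0c.png",cv2.resize(p,None,fx=7,fy=7,interpolation=cv2.INTER_CUBIC))
```

```text
(no output)
```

View pics/top0c.png

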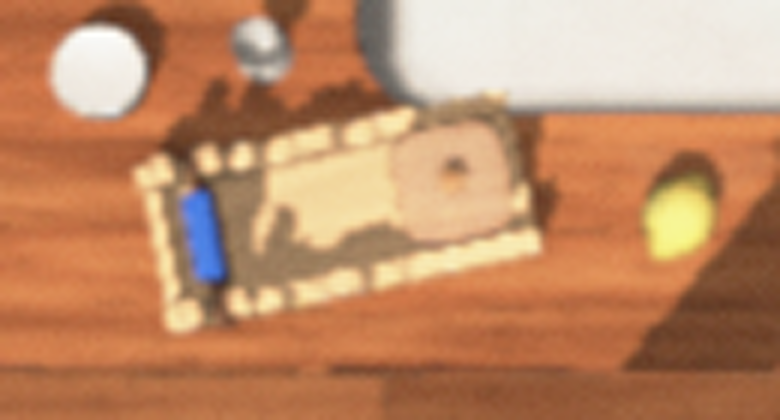

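View pics/side0c.png

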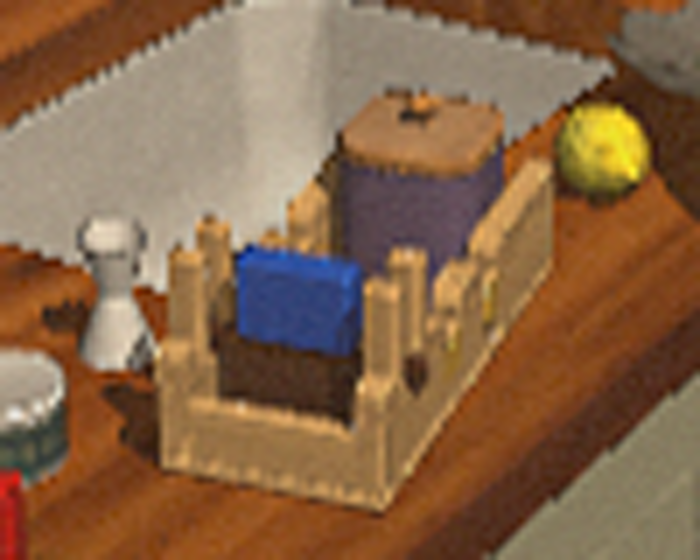

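```bash
cat > h.py <<'E'
import cv2,numpy as np
from plant import manip
np.set_printoptions(precision=4,suppress=True)
C={n:manip.calibration(n) for n in("side","top")}
def proj(n,P):
    P=np.atleast_2d(P); T=np.linalg.inv(C[n]["extrinsics"]); p=P@T[:3,:3].T+T[:3,3]
    q=p@C[n]["camera_matrix"].T; return q[:,:2]/q[:,2:]
def tray2w(t,P):
    P=np.atleast_2d(P)/1000.; c,s=np.cos(t[2]),np.sin(t[2]); R=np.array([[c,-s,0],[s,c,0],[0,0,1]])
    return P@R.T+np.array([t[0],t[1],0])
def cloud(n,d):
    K=C[n]["camera_matrix"];E=C[n]["extrinsics"]; v,u=np.mgrid[:400,:640]
    p=np.stack([(u-K[0,2])/K[0,0]*d,(v-K[1,2])/K[1,1]*d,d],-1)
    return p@E[:3,:3].T+E[:3,3]
E
cat > fit.py <<'E'
from h import *
from scipy.optimize import least_squares
side=[((385,508),(-60,136,0)),((165,468),(60,136,0)),((552,262),(-60,-136,0)),((552,160),(-60,-136,67)),
((237,258),(31,106,109)),((360,270),(-31,106,109)),((237,340),(31,106,64)),((355,352),(-31,106,64))]
top=[((540,250),(-60,-136,67)),((505,95),(60,-136,67)),((181,192),(31,106,109)),((211,187),(31,86,109)),((225,280),(-31,86,109)),((196,285),(-31,106,109))]
su=(np.array([a for a,_ in side])+.5)/7-.5+[270,180]; sp=np.array([b for _,b in side],float)
tu=(np.array([a for a,_ in top])+.5)/6-.5+[240,175]; tp=np.array([b for _,b in top],float)
def r(t,w=3):
    a=[]
    if w&1:a.append((proj("side",tray2w(t,sp))-su))
    if w&2:a.append((proj("top",tray2w(t,tp))-tu))
    return np.concatenate(a).ravel()
for w in(1,2,3):
    s=least_squares(r,[.6,-.02,.2],args=(w,),loss="soft_l1"); print(w,s.x); print(r(s.x,w).reshape(-1,2).round(2).tolist())
for n in("side","top"):
    d=np.load(f"{n}0.npy"); W=cloud(n,d); p=cv2.imread(f"pics/{n}0.png").astype(int)
    m=(p[...,0]>p[...,2]+60)&(abs(W[...,0]-s.x[0])<.3)&(abs(W[...,1]-s.x[1])<.3)
    q=W[m]; print(n,m.sum(),q.mean(0),q.min(0),q.max(0))
    z=W[...,2]; tm=m&(abs(z-.109)<.004); print(tm.sum(),W[tm].mean(0))
print(tray2w(s.x,[0,96,109]))
E
python3 fit.py
```

```text
1 [0.4643 0.0351 0.2415]
[[1.06, 0.23], [-0.16, -0.1], [-0.15, 0.25], [0.2, -0.62], [-0.25, -0.49], [-0.68, 0.54], [0.06, -0.61], [0.13, 0.53]]
2 [0.4672 0.0354 0.2148]
[[0.38, 0.64], [0.37, -0.68], [-0.28, 0.6], [-0.61, 0.45], [-0.02, -0.6], [0.13, -0.44]]
3 [0.4653 0.0347 0.2335]
[[0.51, 0.11], [-0.56, -0.36], [-0.09, 0.25], [0.25, -0.63], [-0.63, -0.68], [-1.14, 0.41], [-0.32, -0.81], [-0.32, 0.4], [0.66, 0.45], [0.14, -0.75], [-0.16, 1.55], [-0.52, 1.31], [0.35, 0.21], [0.52, 0.45]]
side 195 [0.441  0.1366 0.0904] [0.4105 0.1197 0.0655] [0.4746 0.1488 0.109 ]
22 [0.4423 0.1323 0.1064]
top 68 [0.4464 0.129  0.1026] [0.4171 0.1164 0.0067] [0.4759 0.1505 0.1179]
45 [0.4497 0.1295 0.1093]
[[0.4431 0.1281 0.109 ]]
```

```bash
cat > fit2.py <<'E'
from h import *
t=np.array([.4653,.0347,.2335])
def totray(P):
    c,s=np.cos(t[2]),np.sin(t[2]); q=P-[t[0],t[1],0]; return np.stack([q[...,0]*c+q[...,1]*s,-q[...,0]*s+q[...,1]*c,q[...,2]],-1)*1000
def rob(x,y):
    k=np.ones(len(x),bool)
    for _ in range(5):
        a=np.polyfit(x[k],y[k],1); r=y-np.polyval(a,x); k=abs(r)<max(2.0,2*np.std(r[k]))
    return a,k.sum(),np.std(r[k])
S=totray(cloud("side",np.load("side0.npy"))).reshape(-1,3); T=totray(cloud("top",np.load("top0.npy"))).reshape(-1,3)
m=(abs(S[:,0]+60)<6)&(abs(S[:,1])<128)&(S[:,2]>8)&(S[:,2]<45); print("near face x=-60",rob(S[m,1],S[m,0]))
m=(abs(S[:,1]-136)<6)&(abs(S[:,0])<52)&(S[:,2]>8)&(S[:,2]<40); print("end y=136",rob(S[m,0],S[m,1]))
for n,Q in(("S",S),("T",T)):
  for sg in(-1,1):
    m=(abs(Q[:,0]-sg*52)<14)&(Q[:,1]<60)&(Q[:,1]>-136)&(abs(Q[:,2]-67)<4); print(n,sg,"railtop",m.sum(),Q[m].mean(0)if m.sum() else 0)
  m=(abs(Q[:,2]-106)<5)&(abs(Q[:,0])<50)&(Q[:,1]<-40)&(Q[:,1]>-150)
  print(n,"lid",m.sum(),np.percentile(Q[m],[2,50,98],axis=0))
# block +y face and top from side
m=(abs(S[:,0])<30)&(abs(S[:,1]-106)<8)&(S[:,2]>68)&(S[:,2]<105); print("block face",rob(S[m,0],S[m,1]))
E
python3 fit2.py
```

```text
near face x=-60 (array([  0.0102, -60.2694]), np.int64(195), np.float64(0.8627720812905657))
end y=136 (array([ -0.0007, 138.0595]), np.int64(187), np.float64(1.815199762919905))
S -1 railtop 52 [-51.4609 -57.7291  64.7526]
S 1 railtop 16 [ 49.5931 -38.4392  64.895 ]
S lid 84 [[ -41.1684 -105.0484  101.0101]
 [  -9.3141  -72.7891  102.374 ]
 [  27.3658  -43.3128  107.0851]]
T -1 railtop 98 [-47.8838 -54.7549  66.7733]
T 1 railtop 92 [ 55.2396 -49.5187  67.1437]
T lid 256 [[ -36.5442 -120.9332  101.3041]
 [   1.1555  -85.2123  105.5907]
 [  39.9153  -45.3574  110.4175]]
block face (array([ -0.0485, 106.2019]), np.int64(146), np.float64(2.236967962163342))
```

Run:
```python
from h import *
t=np.array([.4653,.0347,.2335])
for n,(x0,y0,x1,y1,f) in dict(side=(270,180,370,260,7),top=(240,175,370,245,6)).items():
    p=cv2.resize(cv2.imread(f"pics/{n}0.png")[y0:y1,x0:x1],None,fx=f,fy=f,interpolation=cv2.INTER_CUBIC)
    def L(a,b,col):
        q=((proj(n,tray2w(t,[a,b]))-[x0,y0]+.5)*f-.5).round().astype(int); cv2.line(p,tuple(map(int,q[0])),tuple(map(int,q[1])),col,1)
    def box(a,b,col):
        for i in range(3):
            for s in range(4):
                j,k=[v for v in range(3) if v!=i]; u=list(a);v=list(b)
                w=[0,0,0];w[j]=(a,b)[s&1][j];w[k]=(a,b)[s>>1][k];e=list(w);w[i]=a[i];e[i]=b[i];L(w,e,col)
    box((-60,-136,0),(60,136,67),(0,255,0)); box((-31,86,64),(31,106,109),(0,255,255))
    for y in(36,-24): box((-60,y-10,50),(60,y+10,67),(255,0,255))
    cv2.imwrite(f"pics/{n}ov.png",p)
```

```text
(no output)
```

View pics/sideov.png

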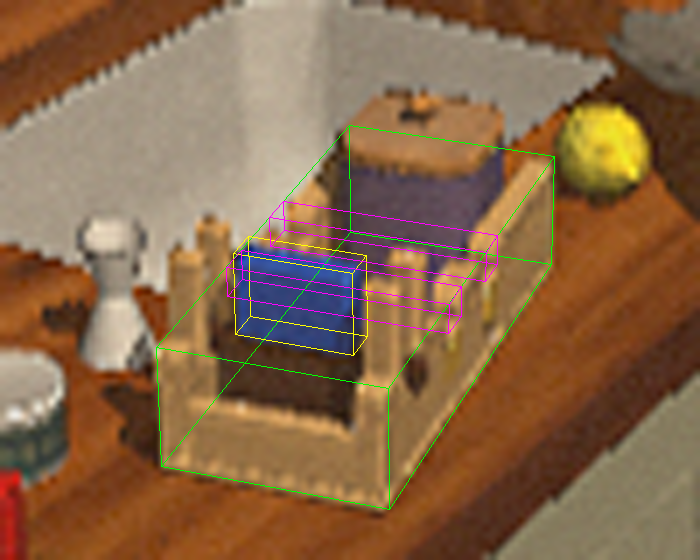

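View pics/topov.png

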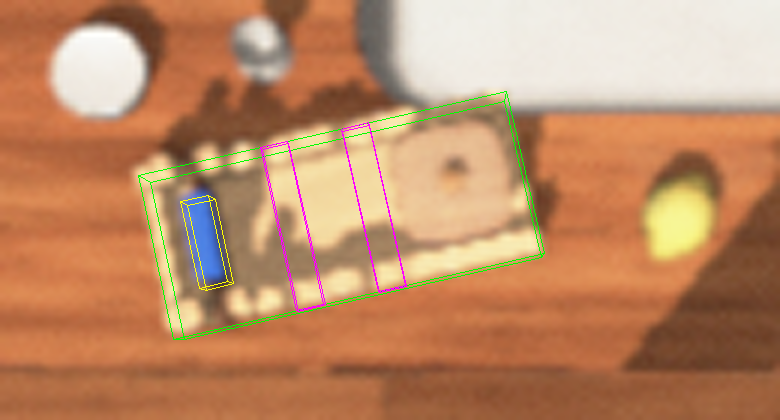

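```bash
cat >> h.py <<'E'
from scipy.spatial.transform import Rotation as Ro
t=np.array([.4665,.0353,.224])
def goal(p,jaw,flip=1):
    """p tray mm of TCP; jaw 'x' or 'y' tray axis"""
    w=tray2w(t,p)[0]; a=t[2]+(np.pi/2 if jaw=='y' else 0)
    z=flip*np.array([np.cos(a),np.sin(a),0]); x=np.array([0,0,-1.]); R=np.stack([x,np.cross(z,x),z],1)
    return w,R
def delta(p,jaw,flip=1):
    s=manip.state(); R0=Ro.from_rotvec(s["ee_rot"]).as_matrix(); w,R=goal(p,jaw,flip)
    print("t",s["time_s"],"pos",s["ee_pos"],"q",s["q"],"F",s["wrist_force"],"open",s["opening"])
    print("goal",w,"shift tool cm",100*R0.T@(w-s["ee_pos"]),"turn deg",np.degrees(Ro.from_matrix(R0.T@R).as_rotvec()))
E
python3 - <<'E'
from h import *
s=manip.state(); print(Ro.from_rotvec(s["ee_rot"]).as_matrix())
delta([0,96,150],'y'); delta([0,96,150],'y',-1); delta([0,36,150],'x')
E
```

```text
[[-0.0007  0.9692  0.2463]
 [ 0.0023  0.2463 -0.9692]
 [-1.     -0.0001 -0.0024]]
t 0.1 pos [ 0.1598 -0.6291  0.23  ] q [ 1.2242  0.3837  0.0438  1.5994 -0.0179  1.1612 -0.0499] F [-0.6877  0.4338 -0.2139] open 0.0852341130743648
goal [0.4452 0.1289 0.15  ] shift tool cm [  8.1549  46.3284 -66.4203] turn deg [-178.5729   -0.0135   -0.2144]
t 0.1 pos [ 0.1598 -0.6291  0.23  ] q [ 1.2242  0.3837  0.0438  1.5994 -0.0179  1.1612 -0.0499] F [-0.6877  0.4338 -0.2139] open 0.0852341130743648
goal [0.4452 0.1289 0.15  ] shift tool cm [  8.1549  46.3284 -66.4203] turn deg [ 1.4269 -0.1376  0.0087]
t 0.1 pos [ 0.1598 -0.6291  0.23  ] q [ 1.2242  0.3837  0.0438  1.5994 -0.0179  1.1612 -0.0499] F [-0.6877  0.4338 -0.2139] open 0.0852341130743648
goal [0.4585 0.0704 0.15  ] shift tool cm [  8.1405  46.179  -60.4222] turn deg [-88.573   -0.1145  -0.1009]
```

>>> {"fn": "send_rows", "kwargs": {"steps": [{"xyz": [0,4,-2],"rotation": [0.7,0,0],"gripper": 0.6},{"xyz": [0,5,-4],"rotation": [0.7,0,0],"gripper": 0.6},{"xyz": [0,5,-5],"rotation": [0,0,0],"gripper": 0.6},{"xyz": [0,5,-5],"rotation": [0,0,0],"gripper": 0.6},{"xyz": [0,5,-5],"rotation": [0,0,0],"gripper": 0.6}]}}

```text
time_s: 0.72
ee_pos: [0.3326, -0.3904, 0.2309]
ee_rot: [1.042, 1.308, -1.042]
wrist_force: [1.6, 0.1, 0.5]
opening: 0.0512
```

>>> {"fn": "send_rows", "kwargs": {"steps": [{"xyz": [0,4,-5],"rotation": [0,0,0],"gripper": 0.6},{"xyz": [0,4,-5],"rotation": [0,0,0],"gripper": 0.6},{"xyz": [0,4,-5],"rotation": [0,0,0],"gripper": 0.6},{"xyz": [0,3,-5],"rotation": [0,0,0],"gripper": 0.6},{"xyz": [0,2,-5],"rotation": [0,0,0],"gripper": 0.6}]}}

```text
time_s: 1.35
ee_pos: [0.4406, -0.1128, 0.2312]
ee_rot: [1.042, 1.307, -1.041]
wrist_force: [0.6, -0.0, 0.4]
opening: 0.0511
```

```bash
python3 -c "
from h import *
delta([0,96,150],'y',-1)"
```

```text
t 1.35 pos [ 0.4406 -0.1128  0.2312] q [ 0.558   0.029  -0.4008  2.0303  0.0124  1.0843 -1.1936] F [ 0.5907 -0.021   0.4156] open 0.05106232004178563
goal [0.4452 0.1289 0.15  ] shift tool cm [  8.1215   5.8514 -23.45  ] turn deg [ 0.096  -0.0103 -0.0218]
```

>>> {"fn": "send_rows", "kwargs": {"steps": [{"xyz": [0,1.4,-5],"rotation": [0,0,0],"gripper": 0.6},{"xyz": [0,1.4,-5],"rotation": [0,0,0],"gripper": 0.6},{"xyz": [0,1.4,-5],"rotation": [0,0,0],"gripper": 0.6},{"xyz": [0,1.2,-5],"rotation": [0,0,0],"gripper": 0.6},{"xyz": [0,0,-3.2],"rotation": [0,0,0],"gripper": 0.6}]}}

```text
time_s: 1.98
ee_pos: [0.4406, 0.1261, 0.2313]
ee_rot: [1.041, 1.309, -1.039]
wrist_force: [0.0, 0.1, 0.5]
opening: 0.0512
```

```bash
cat > look.py <<'E'
import sys
from h import *
k=sys.argv[1]
ims=[]
for n,(x0,y0,x1,y1,f) in dict(side=(270,150,370,260,5),top=(240,160,370,245,5)).items():
    p,d=manip.camera(n); np.save(f"{n}{k}.npy",d); p=p[:,:,::-1]; cv2.imwrite(f"pics/{n}{k}full.png",p)
    cv2.imwrite(f"pics/{n}{k}.png",cv2.resize(p[y0:y1,x0:x1],None,fx=f,fy=f,interpolation=cv2.INTER_CUBIC))
E
python3 look.py 1; python3 -c "
from h import *
delta([0,96,150],'y',-1)"
```

```text
t 2.075 pos [0.4396 0.1277 0.2312] q [ 0.2797  0.0521 -0.6601  2.014   0.0341  1.0866 -1.7337] F [0.428  0.4427 0.8697] open 0.05158483668680348
goal [0.4452 0.1289 0.15  ] shift tool cm [8.1228 0.5762 0.0252] turn deg [ 0.5035 -0.0994  0.0115]
```

View pics/side1.png

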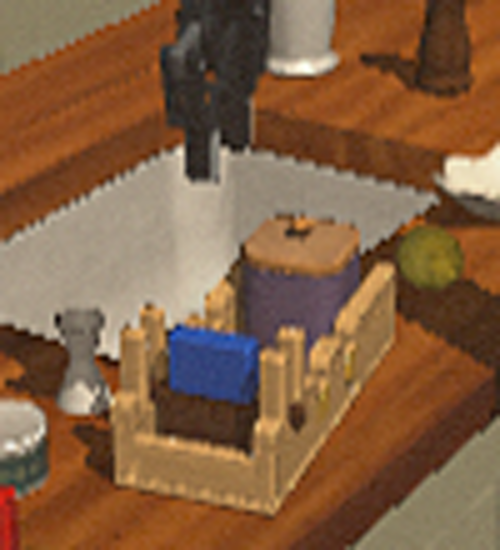

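View pics/top1.png

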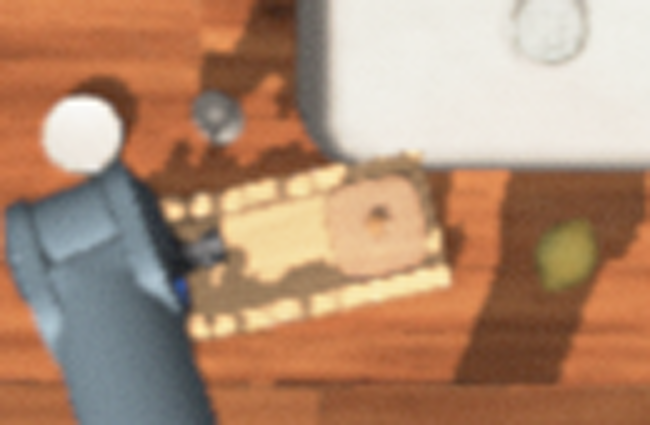

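>>> {"fn": "send_rows", "kwargs": {"steps": [{"xyz": [3,0.6,0],"rotation": [0.5,0,0],"gripper": 0.6},{"xyz": [4,0,0],"rotation": [0,0,0],"gripper": 0.6},{"xyz": [3,0,0],"rotation": [0,0,0],"gripper": 0.6},{"xyz": [0,0,0],"rotation": [0,0,0],"gripper": 0.6}]}}

```text
time_s: 2.58
ee_pos: [0.4444, 0.1222, 0.1287]
ee_rot: [1.046, 1.307, -1.055]
wrist_force: [0.6, 0.1, 0.1]
opening: 0.051
```

```bash
python3 look.py 2; python3 -c "
from h import *
delta([0,96,70],'y',-1)"
```

```text
t 2.675 pos [0.4474 0.1237 0.1317] q [ 0.2385  0.2155 -0.6435  2.0949  0.1674  0.8802 -1.8572] F [ 0.0004 -0.1531  0.6593] open 0.05103530510901678
goal [0.4452 0.1289 0.07  ] shift tool cm [ 6.17   -0.103  -0.5548] turn deg [-0.5371  0.0078 -0.0067]
```

View pics/side2.png

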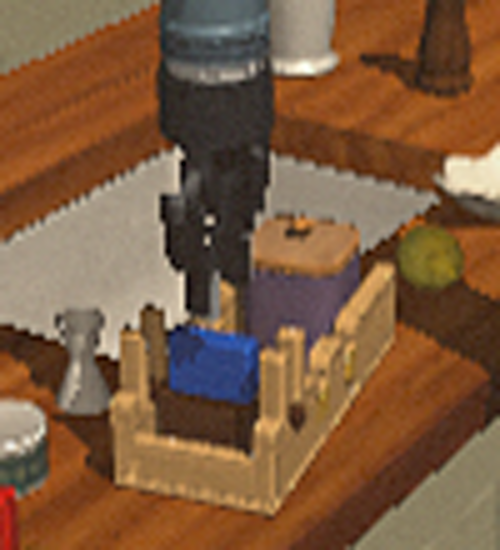

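Run:
```python
from h import *
s=manip.state(); R=Ro.from_rotvec(s["ee_rot"]).as_matrix(); p=s["ee_pos"]; print(p)
for o in ([-.0,0,.027],[-.0,0,-.027],[-.01,0,.027],[-.01,0,-.027],[-.01,.011,-.027],[-.01,-.011,-.027]):
    print(o,(proj("side",p+R@np.array(o))[0]-[270,150]+.5)*5-.5)
for i in range(3):
  print(manip.state()["ee_pos"])
```

```text
[0.4474 0.1237 0.1317]
[-0.0, 0, 0.027] [226.4781 281.1926]
[-0.0, 0, -0.027] [196.4642 314.4126]
[-0.01, 0, 0.027] [226.2968 268.1311]
[-0.01, 0, -0.027] [196.1905 301.042 ]
[-0.01, 0.011, -0.027] [181.0053 298.4785]
[-0.01, -0.011, -0.027] [211.4532 303.6186]
[0.4474 0.1237 0.1317]
[0.4474 0.1237 0.1317]
[0.4474 0.1237 0.1317]
```

```bash
python3 -c "
import cv2
p=cv2.imread('pics/side2full.png')[175:235,285:345];cv2.imwrite('pics/z2.png',cv2.resize(p,None,fx=10,fy=10,interpolation=cv2.INTER_CUBIC))"
```

```text
(no output)
```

View pics/z2.png

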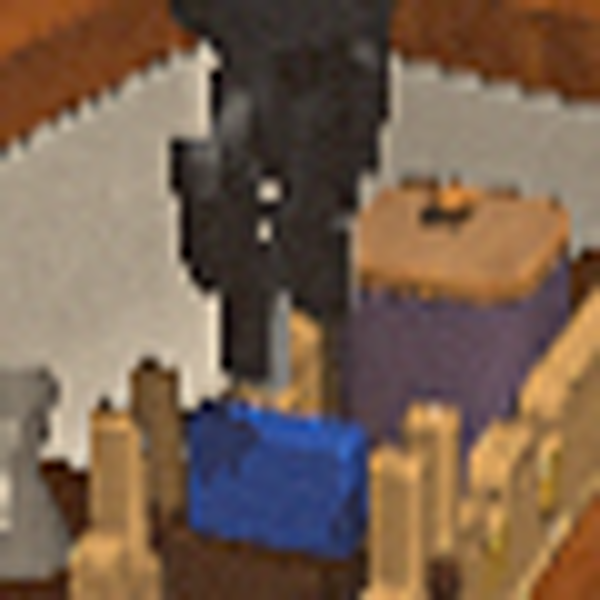

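>>> {"fn": "send_rows", "kwargs": {"steps": [{"xyz": [0,0,-0.5],"rotation": [-0.5,0,0],"gripper": 0.6},{"xyz": [0,0,0],"rotation": [0,0,0],"gripper": 0.6}]}}

```text
time_s: 2.92
ee_pos: [0.4469, 0.1301, 0.1327]
ee_rot: [1.043, 1.305, -1.039]
wrist_force: [0.4, -0.2, -0.2]
opening: 0.0509
```

```bash
python3 -c "
from h import *
delta([0,96,70],'y',-1)"
```

```text
t 2.925 pos [0.4469 0.1301 0.1327] q [ 0.2307  0.2156 -0.6497  2.0932  0.1695  0.88   -1.8615] F [ 0.4133 -0.2491 -0.2169] open 0.05091331596427319
goal [0.4452 0.1289 0.07  ] shift tool cm [ 6.2667 -0.2096  0.0799] turn deg [ 0.0784  0.0056 -0.1679]
```

>>> {"fn": "send_rows", "kwargs": {"steps": [{"xyz": [2,0,0],"rotation": [0,0,0],"gripper": 0.6},{"xyz": [2,0,0],"rotation": [0,0,0],"gripper": 0.6},{"xyz": [1,0,0],"rotation": [0,0,0],"gripper": 0.6}]}}

```text
time_s: 3.3
ee_pos: [0.4458, 0.1292, 0.081]
ee_rot: [1.042, 1.307, -1.042]
wrist_force: [0.4, -0.2, 0.1]
opening: 0.0515
```

>>> {"fn": "send_rows", "kwargs": {"steps": [{"xyz": [1,0,0],"rotation": [0,0,0],"gripper": 0.6},{"xyz": [0,0,0],"rotation": [0,0,0],"gripper": 0.6}]}}

```text
time_s: 3.55
ee_pos: [0.4456, 0.1292, 0.071]
ee_rot: [1.042, 1.308, -1.043]
wrist_force: [0.1, -0.5, 0.6]
opening: 0.0516
```

```bash
python3 look.py 3; python3 -c "
from h import *
delta([0,96,70],'y',-1)
import cv2
p=cv2.imread('pics/side3full.png')[175:235,285:345];cv2.imwrite('pics/z3.png',cv2.resize(p,None,fx=10,fy=10,interpolation=cv2.INTER_CUBIC))"
```

```text
t 3.65 pos [0.4463 0.1295 0.0717] q [ 0.1838  0.3249 -0.6114  2.1311  0.2696  0.759  -1.9466] F [-0.4068 -0.5863 -0.0165] open 0.05118596711165817
goal [0.4452 0.1289 0.07  ] shift tool cm [ 0.1657 -0.1189  0.0331] turn deg [ 0.0311 -0.0058 -0.0421]
```

View pics/z3.png

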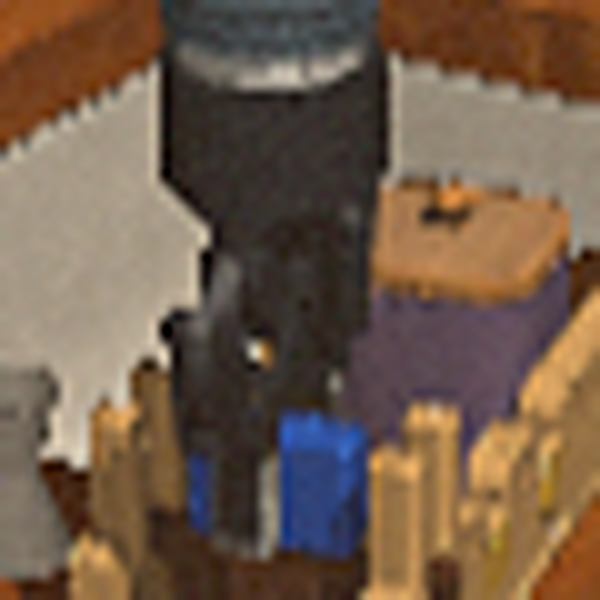

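>>> {"fn": "send_rows", "kwargs": {"steps": [{"xyz": [0.1,-0.4,0],"rotation": [0,0,0],"gripper": 0.6},{"xyz": [0,0,0],"rotation": [0,0,0],"gripper": 0.35},{"xyz": [0,0,0],"rotation": [0,0,0],"gripper": 0.1},{"xyz": [0,0,0],"rotation": [0,0,0],"gripper": 0},{"xyz": [0,0,0],"rotation": [0,0,0],"gripper": 0}]}}

```text
time_s: 4.28
ee_pos: [0.4421, 0.1285, 0.0706]
ee_rot: [1.042, 1.307, -1.042]
wrist_force: [-1.9, -0.9, 3.5]
opening: 0.0196
```

>>> {"fn": "send_rows", "kwargs": {"steps": [{"xyz": [0,0,0],"rotation": [0,0,0],"gripper": 0},{"xyz": [0,0,0],"rotation": [0,0,0],"gripper": 0}]}}

```text
time_s: 4.53
ee_pos: [0.4421, 0.1285, 0.0706]
ee_rot: [1.042, 1.307, -1.042]
wrist_force: [-2.2, -0.4, 6.4]
opening: 0.0195
```

```bash
python3 look.py 4; python3 -c "
from h import *
delta([0,96,70],'y',-1)
import cv2
p=cv2.imread('pics/side4full.png')[175:235,285:345];cv2.imwrite('pics/z4.png',cv2.resize(p,None,fx=10,fy=10,interpolation=cv2.INTER_CUBIC))"
```

```text
t 4.625 pos [0.4421 0.1284 0.0706] q [ 0.1855  0.32   -0.6129  2.1407  0.2677  0.7542 -1.9468] F [-1.5551  0.381   5.5309] open 0.019559884754763696
goal [0.4452 0.1289 0.07  ] shift tool cm [0.0574 0.3114 0.0233] turn deg [ 0.0227  0.0083 -0.0068]
```

View pics/z4.png

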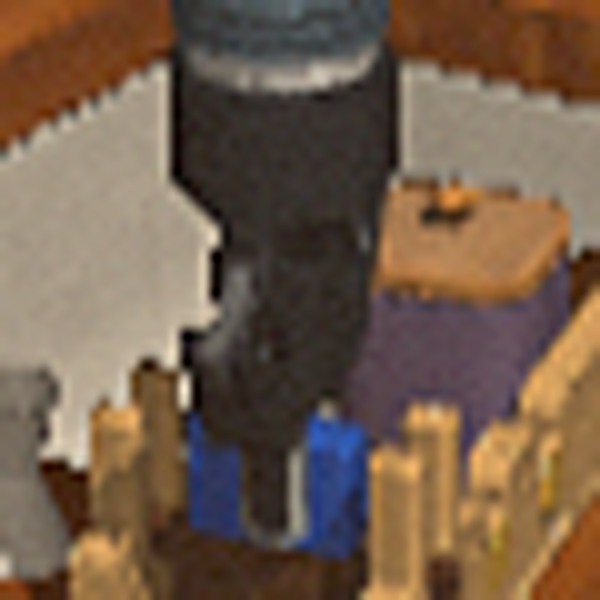

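>>> {"fn": "send_rows", "kwargs": {"steps": [{"xyz": [-1,0,0],"rotation": [0,0,0],"gripper": 0},{"xyz": [-2,0,0],"rotation": [0,0,0],"gripper": 0},{"xyz": [-2,0,0],"rotation": [0,0,0],"gripper": 0},{"xyz": [-2,0,0],"rotation": [0,0,0],"gripper": 0},{"xyz": [-1,0,0],"rotation": [0,0,0],"gripper": 0}]}}

```text
time_s: 5.25
ee_pos: [0.4423, 0.1283, 0.1511]
ee_rot: [1.043, 1.306, -1.041]
wrist_force: [-0.4, 0.5, -2.1]
opening: 0.0194
```

```bash
python3 look.py 5; python3 -c "
from h import *
delta([0,36,150],'y',-1)"
```

```text
t 5.35 pos [0.4426 0.1284 0.1511] q [ 0.2507  0.1766 -0.6627  2.0877  0.1374  0.9167 -1.8348] F [ 0.5781  1.1226 -2.5449] open 0.01936531691359187
goal [0.4585 0.0704 0.15  ] shift tool cm [0.1116 0.2564 6.0111] turn deg [ 0.0108  0.0161 -0.1225]
```

View pics/side5.png

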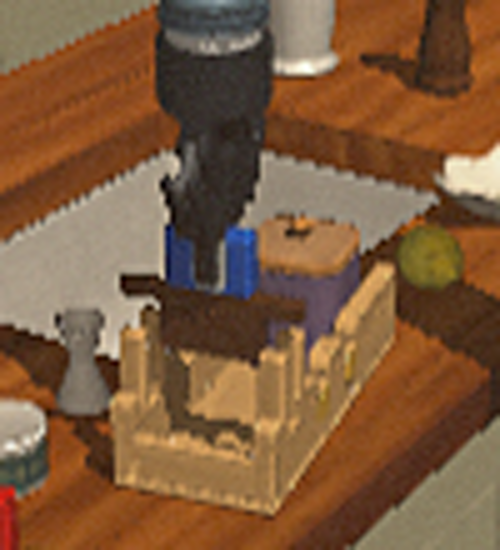

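>>> {"fn": "send_rows", "kwargs": {"steps": [{"xyz": [-2.5,0,0],"rotation": [0,0,0],"gripper": 0},{"xyz": [0,0.1,1.5],"rotation": [0,0,0],"gripper": 0},{"xyz": [0,0,2.5],"rotation": [0,0,0],"gripper": 0},{"xyz": [0,0,2],"rotation": [0,0,0],"gripper": 0},{"xyz": [0,0,0],"rotation": [0,0,0],"gripper": 0}]}}

```text
time_s: 5.98
ee_pos: [0.4558, 0.0669, 0.1736]
ee_rot: [1.044, 1.306, -1.048]
wrist_force: [-0.8, 0.3, -1.8]
opening: 0.0192
```

>>> {"fn": "send_rows", "kwargs": {"steps": [{"xyz": [2.5,0,0],"rotation": [0,0,0],"gripper": 0},{"xyz": [2,0,0],"rotation": [0,0,0],"gripper": 0},{"xyz": [0,0,0],"rotation": [0,0,0],"gripper": 0}]}}

```text
time_s: 6.35
ee_pos: [0.4538, 0.0704, 0.1281]
ee_rot: [1.039, 1.312, -1.045]
wrist_force: [-0.0, -0.4, -2.4]
opening: 0.0194
```

```bash
python3 look.py 6; python3 -c "
from h import *
delta([0,36,70],'y',-1)
import cv2
p=cv2.imread('pics/side6full.png')[175:245,285:355];cv2.imwrite('pics/z6.png',cv2.resize(p,None,fx=8,fy=8,interpolation=cv2.INTER_CUBIC))"
```

```text
t 6.45 pos [0.4561 0.0707 0.1302] q [ 0.3248  0.2079 -0.6098  2.1025  0.1539  0.8741 -1.7196] F [ 0.2777 -0.2249 -2.3447] open 0.019373998913005928
goal [0.4585 0.0704 0.07  ] shift tool cm [6.0182 0.2265 0.0876] turn deg [ 0.0736 -0.0379  0.0208]
```

View pics/z6.png

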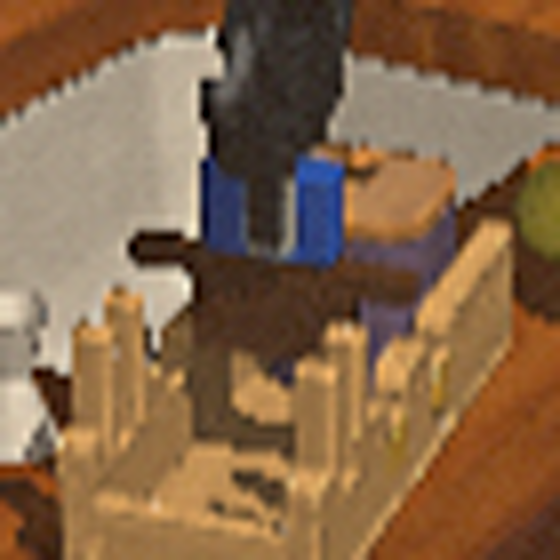

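View pics/top6.png

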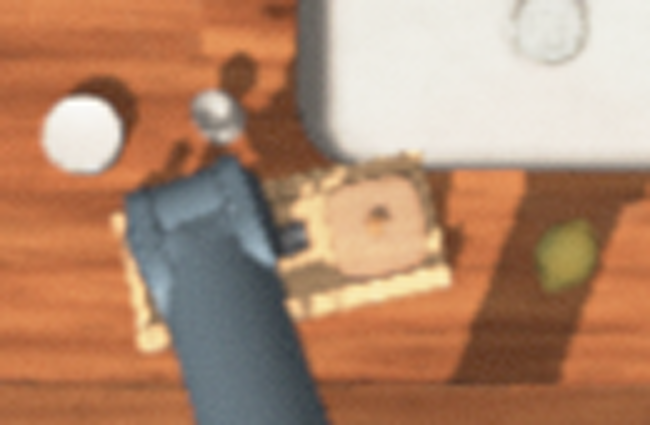

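>>> {"fn": "send_rows", "kwargs": {"steps": [{"xyz": [1,0.1,0],"rotation": [0,0,0],"gripper": 0},{"xyz": [1,0,0],"rotation": [0,0,0],"gripper": 0},{"xyz": [1,0,0],"rotation": [0,0,0],"gripper": 0},{"xyz": [0.5,0,0],"rotation": [0,0,0],"gripper": 0},{"xyz": [0,0,0],"rotation": [0,0,0],"gripper": 0}]}}

```text
time_s: 7.08
ee_pos: [0.4568, 0.0703, 0.0947]
ee_rot: [1.042, 1.308, -1.043]
wrist_force: [0.1, -0.1, -3.0]
opening: 0.0194
```

```bash
python3 look.py 7; python3 -c "
from h import *
delta([0,36,70],'y',-1)
import cv2
p=cv2.imread('pics/side7full.png')[175:245,285:355];cv2.imwrite('pics/z7.png',cv2.resize(p,None,fx=8,fy=8,interpolation=cv2.INTER_CUBIC))"
```

```text
t 7.175 pos [0.4575 0.0704 0.0954] q [ 0.3009  0.2711 -0.5919  2.1234  0.2092  0.8022 -1.7667] F [-0.0895 -0.0341 -1.9993] open 0.019215876426855603
goal [0.4585 0.0704 0.07  ] shift tool cm [2.5377 0.1016 0.0236] turn deg [ 0.0236 -0.005  -0.0167]
```

View pics/z7.png

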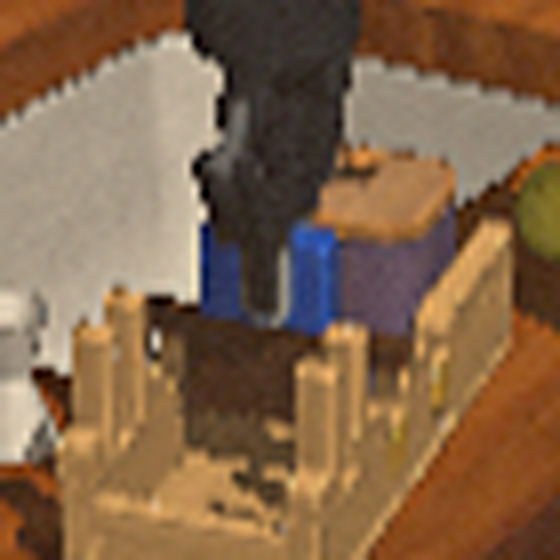

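>>> {"fn": "send_rows", "kwargs": {"steps": [{"xyz": [0.5,0,0],"rotation": [0,0,0],"gripper": 0},{"xyz": [0.5,0,0],"rotation": [0,0,0],"gripper": 0},{"xyz": [0.4,0,0],"rotation": [0,0,0],"gripper": 0},{"xyz": [0,0,0],"rotation": [0,0,0],"gripper": 0}]}}

```text
time_s: 7.68
ee_pos: [0.4568, 0.0702, 0.0808]
ee_rot: [1.042, 1.308, -1.043]
wrist_force: [-0.3, -0.2, -1.9]
opening: 0.0193
```

>>> {"fn": "send_rows", "kwargs": {"steps": [{"xyz": [0.4,0,0],"rotation": [0,0,0],"gripper": 0},{"xyz": [0.3,0,0],"rotation": [0,0,0],"gripper": 0},{"xyz": [0,0,0],"rotation": [0,0,0],"gripper": 0}]}}

```text
time_s: 8.05
ee_pos: [0.457, 0.0703, 0.074]
ee_rot: [1.042, 1.308, -1.043]
wrist_force: [-0.6, -0.3, -3.0]
opening: 0.0195
```

>>> {"fn": "send_rows", "kwargs": {"steps": [{"xyz": [0.2,0,0],"rotation": [0,0,0],"gripper": 0},{"xyz": [0.1,0,0],"rotation": [0,0,0],"gripper": 0},{"xyz": [0,0,0],"rotation": [0,0,0],"gripper": 0}]}}

```text
time_s: 8.43
ee_pos: [0.4572, 0.0703, 0.0712]
ee_rot: [1.042, 1.307, -1.042]
wrist_force: [0.2, 0.2, -2.1]
opening: 0.0192
```

```bash
python3 look.py 8; python3 -c "
from h import *
delta([0,36,70],'y',-1)
import cv2
p=cv2.imread('pics/side8full.png')[175:245,285:355];cv2.imwrite('pics/z8.png',cv2.resize(p,None,fx=8,fy=8,interpolation=cv2.INTER_CUBIC))"
```

```text
t 8.525 pos [0.4573 0.0703 0.0713] q [ 0.2814  0.3152 -0.5748  2.1366  0.2489  0.7534 -1.8003] F [ 0.2742 -0.1546 -3.1895] open 0.019223331225896298
goal [0.4585 0.0704 0.07  ] shift tool cm [0.1303 0.1198 0.0191] turn deg [ 0.0237 -0.0013 -0.003 ]
```

View pics/z8.png

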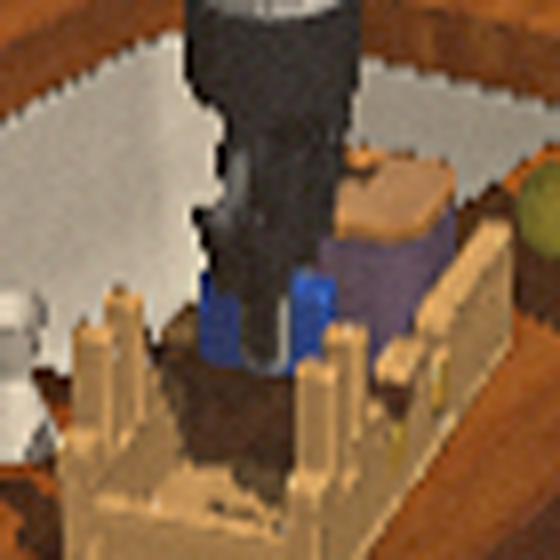

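Almost seated; lower the last millimetre.

>>> {"fn": "send_rows", "kwargs": {"steps": [{"xyz": [0.1,0,0],"rotation": [0,0,0],"gripper": 0},{"xyz": [0.05,0,0],"rotation": [0,0,0],"gripper": 0},{"xyz": [0,0,0],"rotation": [0,0,0],"gripper": 0}]}}

```text
time_s: 8.9
ee_pos: [0.4575, 0.0704, 0.0706]
ee_rot: [1.042, 1.307, -1.043]
wrist_force: [-2.4, -0.8, 5.4]
opening: 0.0192
```

>>> {"fn": "send_rows", "kwargs": {"steps": [{"xyz": [0,0,0],"rotation": [0,0,0],"gripper": 0.4},{"xyz": [0,0,0],"rotation": [0,0,0],"gripper": 0.6},{"xyz": [0,0,0],"rotation": [0,0,0],"gripper": 0.6},{"xyz": [-1,0,0],"rotation": [0,0,0],"gripper": 0.6},{"xyz": [-2,0,0],"rotation": [0,0,0],"gripper": 0.6}]}}

```text
time_s: 9.52
ee_pos: [0.4565, 0.0703, 0.0999]
ee_rot: [1.041, 1.309, -1.043]
wrist_force: [-1.0, -0.6, -0.8]
opening: 0.0512
```

>>> {"fn": "send_rows", "kwargs": {"steps": [{"xyz": [-3,0,0],"rotation": [0,0,0],"gripper": 0.6},{"xyz": [-4,0,0],"rotation": [0,0,0],"gripper": 0.6},{"xyz": [-2,0,0],"rotation": [0,0,0],"gripper": 1},{"xyz": [0,0,0],"rotation": [0,0,0],"gripper": 1}]}}

```text
time_s: 10.02
ee_pos: [0.459, 0.0707, 0.1921]
ee_rot: [1.045, 1.303, -1.039]
wrist_force: [0.5, 0.0, -0.7]
opening: 0.0841
```

```bash
python3 look.py 9; python3 -c "
from h import *
delta([0,36,150],'x'); delta([0,36,150],'x',-1)
import cv2
p=cv2.imread('pics/side9full.png')[175:245,285:355];cv2.imwrite('pics/z9.png',cv2.resize(p,None,fx=8,fy=8,interpolation=cv2.INTER_CUBIC))"
```

```text
t 10.125 pos [0.4569 0.0702 0.1895] q [ 0.3607  0.1163 -0.6288  2.0498  0.0815  0.9994 -1.6555] F [-0.0133  0.5345 -0.8682] open 0.08495465369368516
goal [0.4585 0.0704 0.15  ] shift tool cm [3.9525 0.1623 0.0108] turn deg [-89.9817  -0.0021   0.0249]
t 10.125 pos [0.4569 0.0702 0.1895] q [ 0.3607  0.1163 -0.6288  2.0498  0.0815  0.9994 -1.6555] F [-0.0133  0.5345 -0.8682] open 0.08495465369368516
goal [0.4585 0.0704 0.15  ] shift tool cm [3.9525 0.1623 0.0108] turn deg [90.0183  0.0249  0.0021]
```

View pics/z9.png

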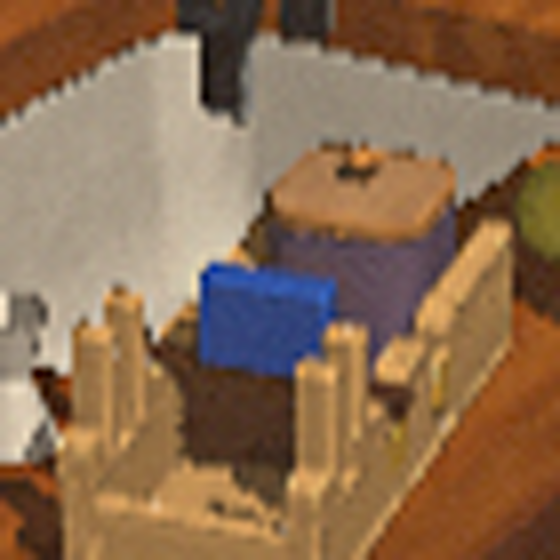

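View pics/top9.png

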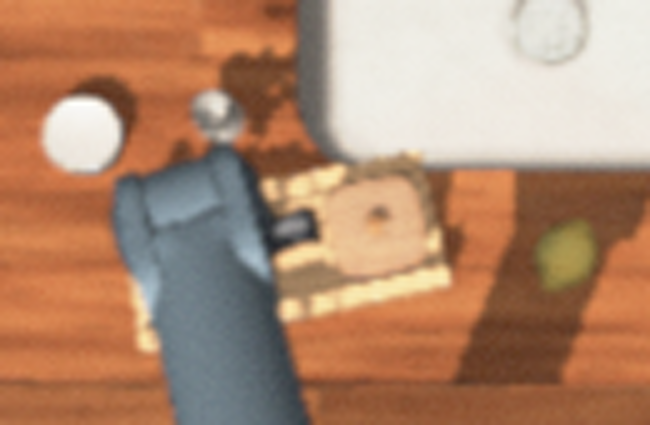

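>>> {"fn": "send_rows", "kwargs": {"steps": [{"xyz": [0,0,0],"rotation": [-10,0,0],"gripper": 1},{"xyz": [0,0,0],"rotation": [-10,0,0],"gripper": 1},{"xyz": [0,0,0],"rotation": [-10,0,0],"gripper": 1},{"xyz": [0,0,0],"rotation": [-10,0,0],"gripper": 1},{"xyz": [0,0,0],"rotation": [-10,0,0],"gripper": 1}]}}

```text
time_s: 10.75
ee_pos: [0.4559, 0.0702, 0.188]
ee_rot: [0.366, 1.543, -0.367]
wrist_force: [0.1, -0.5, 0.2]
opening: 0.0855
```

>>> {"fn": "send_rows", "kwargs": {"steps": [{"xyz": [0,0,0],"rotation": [-10,0,0],"gripper": 1},{"xyz": [0,0,0],"rotation": [-10,0,0],"gripper": 1},{"xyz": [0,0,0],"rotation": [-10,0,0],"gripper": 1},{"xyz": [0,0,0],"rotation": [-10,0,0],"gripper": 1},{"xyz": [0,0,0],"rotation": [0,0,0],"gripper": 1}]}}

```text
time_s: 11.38
ee_pos: [0.4561, 0.0702, 0.1883]
ee_rot: [-0.174, 1.567, 0.175]
wrist_force: [-0.1, -0.4, -1.2]
opening: 0.0854
```

```bash
python3 look.py 10; python3 -c "
from h import *
delta([0,36,120],'x'); s=manip.state(); print(Ro.from_rotvec(s['ee_rot']).as_matrix())
# block measured
for n in('side','top'):
    d=np.load(n+'10.npy'); W=cloud(n,d); p=cv2.imread(f'pics/{n}10full.png').astype(int)
    m=(p[...,0]>p[...,2]+60)&(p[...,0]>p[...,1]+40)&(abs(W[...,0]-.458)<.08)&(abs(W[...,1]-.07)<.06)&(W[...,2]<.12)&(W[...,2]>.06)
    q=W[m]; print(n,m.sum(),q.mean(0) if m.sum() else 0)
    c,s=np.cos(t[2]),np.sin(t[2]); q=q-[t[0],t[1],0]; print(np.percentile(q@np.array([c,s,0])*1000,[2,50,98]) if m.sum() else 0)
import cv2
p=cv2.imread('pics/side10full.png')[160:230,285:355];cv2.imwrite('pics/z10.png',cv2.resize(p,None,fx=8,fy=8,interpolation=cv2.INTER_CUBIC))"
```

```text
t 11.475 pos [0.4565 0.0702 0.1888] q [ 0.481   0.1339 -0.7571  2.0457  0.108   1.0029 -0.1083] F [-0.2264  0.3318 -0.2581] open 0.08566388894137655
goal [0.4585 0.0704 0.12  ] shift tool cm [ 6.8821 -0.0282  0.2127] turn deg [-0.1288 -0.1102 -0.0387]
[[-0.002  -0.2199  0.9755]
 [ 0.0002  0.9755  0.2199]
 [-1.      0.0007 -0.0019]]
side 182 [0.4565 0.0785 0.0908]
[-29.9675  -0.155   27.6367]
top 0 0
0
```

View pics/z10.png

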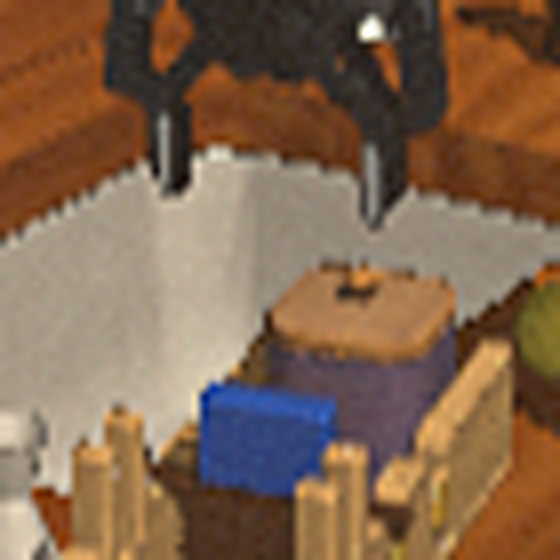

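>>> {"fn": "send_rows", "kwargs": {"steps": [{"xyz": [2,0,0.1],"rotation": [0,0,0],"gripper": 1},{"xyz": [2,0,0],"rotation": [0,0,0],"gripper": 1},{"xyz": [2,0,0],"rotation": [0,0,0],"gripper": 1},{"xyz": [1.5,0,0],"rotation": [0,0,0],"gripper": 1},{"xyz": [0,0,0],"rotation": [0,0,0],"gripper": 1}]}}

```text
time_s: 12.1
ee_pos: [0.457, 0.0704, 0.1135]
ee_rot: [-0.175, 1.567, 0.176]
wrist_force: [0.9, 0.0, 0.2]
opening: 0.0853
```

```bash
python3 look.py 11; python3 -c "
from h import *
delta([-1,36,72],'x')
import cv2
p=cv2.imread('pics/side11full.png')[160:230,285:355];cv2.imwrite('pics/z11.png',cv2.resize(p,None,fx=8,fy=8,interpolation=cv2.INTER_CUBIC))"
```

```text
t 12.2 pos [0.4585 0.0707 0.115 ] q [ 0.4274  0.2621 -0.7286  2.1041  0.2309  0.8529 -0.2132] F [ 0.5876 -0.1915 -0.3965] open 0.08520595217323923
goal [0.4575 0.0702 0.072 ] shift tool cm [ 4.3028 -0.0318 -0.1124] turn deg [ 0.0053  0.0227 -0.0104]
```

View pics/z11.png

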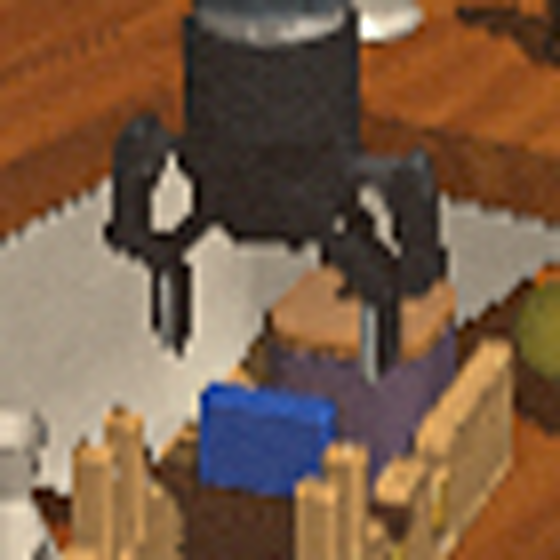

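>>> {"fn": "send_rows", "kwargs": {"steps": [{"xyz": [1.5,0,0],"rotation": [0,0,0],"gripper": 1},{"xyz": [1.5,0,0],"rotation": [0,0,0],"gripper": 1},{"xyz": [1,0,0],"rotation": [0,0,0],"gripper": 1},{"xyz": [0.3,0,0],"rotation": [0,0,0],"gripper": 1},{"xyz": [0,0,0],"rotation": [0,0,0],"gripper": 1}]}}

```text
time_s: 12.82
ee_pos: [0.4581, 0.0707, 0.0715]
ee_rot: [-0.176, 1.564, 0.177]
wrist_force: [-0.1, 0.4, -1.1]
opening: 0.0854
```

```bash
python3 look.py 12; python3 -c "
from h import *
delta([-1,36,72],'x')
import cv2
p=cv2.imread('pics/side12full.png')[160:230,285:355];cv2.imwrite('pics/z12.png',cv2.resize(p,None,fx=8,fy=8,interpolation=cv2.INTER_CUBIC))"
```

```text
t 12.925 pos [0.4586 0.0707 0.0721] q [ 0.3848  0.3412 -0.692   2.1294  0.312   0.7693 -0.2814] F [ 0.1565  0.2853 -0.4329] open 0.08532652749062063
goal [0.4575 0.0702 0.072 ] shift tool cm [ 0.0066 -0.0242 -0.1194] turn deg [0.0261 0.0427 0.0006]
```

View pics/z12.png

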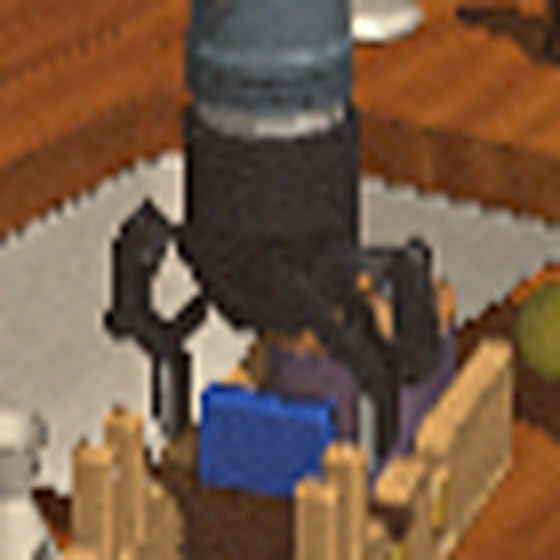

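>>> {"fn": "send_rows", "kwargs": {"steps": [{"xyz": [0,0,-0.1],"rotation": [0,0,0],"gripper": 0.85},{"xyz": [0,0,0],"rotation": [0,0,0],"gripper": 0.75},{"xyz": [0,0,0],"rotation": [0,0,0],"gripper": 0.5},{"xyz": [0,0,0],"rotation": [0,0,0],"gripper": 0.2},{"xyz": [0,0,0],"rotation": [0,0,0],"gripper": 0}]}}

```text
time_s: 13.55
ee_pos: [0.4589, 0.0707, 0.073]
ee_rot: [-0.176, 1.56, 0.176]
wrist_force: [0.4, 0.3, 5.9]
opening: 0.0612
```

>>> {"fn": "send_rows", "kwargs": {"steps": [{"xyz": [0,0,0],"rotation": [0,0,0],"gripper": 0},{"xyz": [0,0,0],"rotation": [0,0,0],"gripper": 0}]}}

```text
time_s: 13.8
ee_pos: [0.4589, 0.0707, 0.073]
ee_rot: [-0.176, 1.56, 0.176]
wrist_force: [1.4, -0.4, 6.0]
opening: 0.0611
```

```bash
python3 look.py 13; python3 -c "
from h import *
delta([-1,36,72],'x')
import cv2
p=cv2.imread('pics/side13full.png')[160:230,285:355];cv2.imwrite('pics/z13.png',cv2.resize(p,None,fx=8,fy=8,interpolation=cv2.INTER_CUBIC))"
```

```text
t 13.9 pos [0.459  0.0707 0.073 ] q [ 0.3859  0.3386 -0.693   2.13    0.3111  0.7682 -0.2807] F [0.9717 0.2054 6.3841] open 0.061168890163773464
goal [0.4575 0.0702 0.072 ] shift tool cm [ 0.0976 -0.0192 -0.1534] turn deg [0.021  0.1872 0.0207]
```

View pics/z13.png

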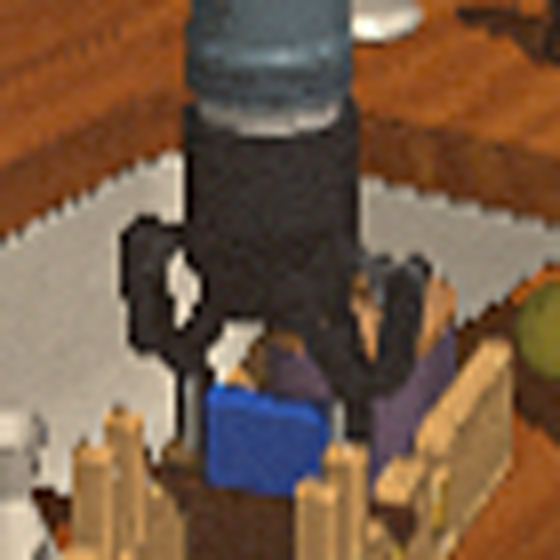

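>>> {"fn": "send_rows", "kwargs": {"steps": [{"xyz": [-0.5,0,0],"rotation": [0,0,0],"gripper": 0},{"xyz": [-1,0,0],"rotation": [0,0,0],"gripper": 0},{"xyz": [-1.5,0,0],"rotation": [0,0,0],"gripper": 0},{"xyz": [-0.8,0,0],"rotation": [0,0,0],"gripper": 0},{"xyz": [0,0,0],"rotation": [0,0,0],"gripper": 0}]}}

```text
time_s: 14.52
ee_pos: [0.4581, 0.0703, 0.1108]
ee_rot: [-0.176, 1.561, 0.176]
wrist_force: [0.0, -0.9, -2.2]
opening: 0.0612
```

```bash
python3 look.py 14; python3 -c "
from h import *
delta([0,-24,73],'x')
import cv2
p=cv2.imread('pics/side14full.png')[160:230,285:355];cv2.imwrite('pics/z14.png',cv2.resize(p,None,fx=8,fy=8,interpolation=cv2.INTER_CUBIC))"
```

```text
t 14.625 pos [0.4571 0.0701 0.1098] q [ 0.4261  0.2693 -0.7276  2.1104  0.2397  0.8424 -0.2203] F [-0.8064 -0.0485 -2.782 ] open 0.061261422394089944
goal [0.4718 0.0119 0.073 ] shift tool cm [ 3.6834 -6.0039  0.1385] turn deg [ 0.0111 -0.0036  0.013 ]
```

View pics/z14.png

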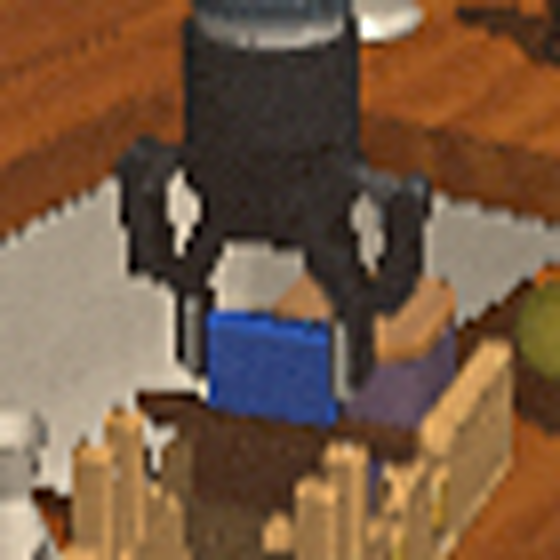

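View pics/top14.png

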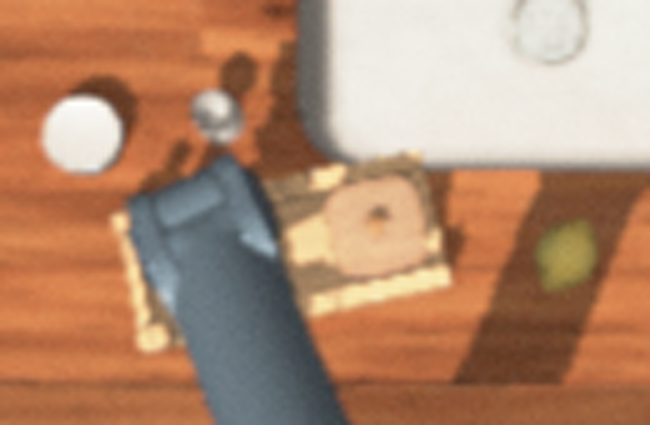

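>>> {"fn": "send_rows", "kwargs": {"steps": [{"xyz": [0,-1.5,0.1],"rotation": [0,0,0],"gripper": 0},{"xyz": [0,-2,0],"rotation": [0,0,0],"gripper": 0},{"xyz": [0,-1.5,0],"rotation": [0,0,0],"gripper": 0},{"xyz": [0,-1,0],"rotation": [0,0,0],"gripper": 0},{"xyz": [0,0,0],"rotation": [0,0,0],"gripper": 0}]}}

```text
time_s: 15.25
ee_pos: [0.4717, 0.011, 0.1096]
ee_rot: [-0.174, 1.564, 0.175]
wrist_force: [0.0, -0.1, -2.9]
opening: 0.061
```

```bash
python3 look.py 15; python3 -c "
from h import *
delta([0,-24,73],'x')
import cv2
p=cv2.imread('pics/side15full.png')[160:230,285:355];cv2.imwrite('pics/z15.png',cv2.resize(p,None,fx=8,fy=8,interpolation=cv2.INTER_CUBIC))"
```

```text
t 15.35 pos [0.4715 0.0125 0.1097] q [ 0.5175  0.2807 -0.6925  2.0914  0.2377  0.8461 -0.09  ] F [-0.0768 -0.2306 -3.2849] open 0.06110941184609871
goal [0.4718 0.0119 0.073 ] shift tool cm [ 3.6747 -0.0738  0.0223] turn deg [ 0.0415 -0.0029 -0.0349]
```

View pics/z15.png

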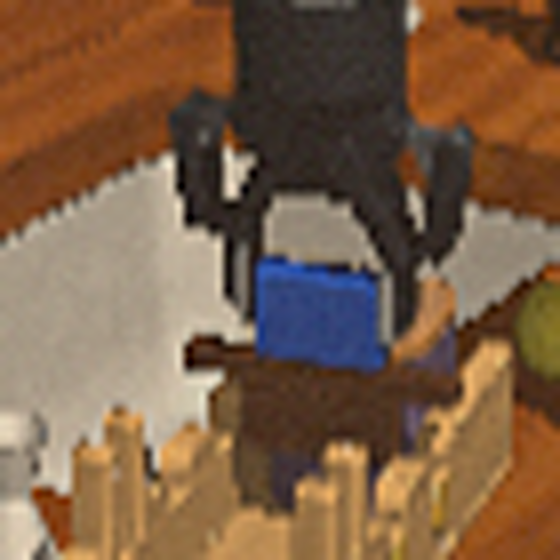

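View pics/top15.png

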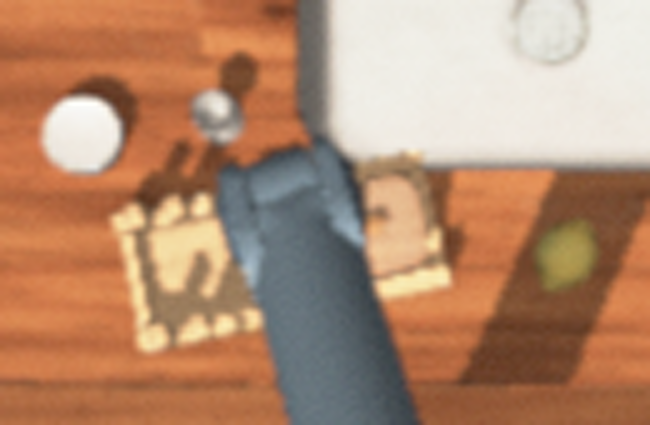

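Positioned above the last notches (block at crop 320,310; notch in near rail around 440,420). Lower gently.

>>> {"fn": "send_rows", "kwargs": {"steps": [{"xyz": [0.8,0,0],"rotation": [0,0,0],"gripper": 0},{"xyz": [0.7,0,0],"rotation": [0,0,0],"gripper": 0},{"xyz": [0.4,0,0],"rotation": [0,0,0],"gripper": 0},{"xyz": [0,0,0],"rotation": [0,0,0],"gripper": 0}]}}

```text
time_s: 15.85
ee_pos: [0.4711, 0.0122, 0.0902]
ee_rot: [-0.176, 1.565, 0.177]
wrist_force: [-0.3, 0.3, -2.8]
opening: 0.0612
```

>>> {"fn": "send_rows", "kwargs": {"steps": [{"xyz": [0.4,0,0],"rotation": [0,0,0],"gripper": 0},{"xyz": [0.3,0,0],"rotation": [0,0,0],"gripper": 0},{"xyz": [0,0,0],"rotation": [0,0,0],"gripper": 0}]}}

```text
time_s: 16.23
ee_pos: [0.4713, 0.012, 0.0835]
ee_rot: [-0.176, 1.564, 0.176]
wrist_force: [-0.2, -0.2, -2.8]
opening: 0.0614
```

```bash
python3 look.py 16; python3 -c "
from h import *
delta([0,-24,73],'x')
import cv2
p=cv2.imread('pics/side16full.png')[160:230,285:355];cv2.imwrite('pics/z16.png',cv2.resize(p,None,fx=8,fy=8,interpolation=cv2.INTER_CUBIC))"
```

```text
t 16.325 pos [0.4717 0.012  0.0838] q [ 0.4937  0.327  -0.6714  2.1066  0.2835  0.7956 -0.128 ] F [-0.6564  1.0524 -2.0489] open 0.06103903964632094
goal [0.4718 0.0119 0.073 ] shift tool cm [ 1.0816 -0.0172  0.0141] turn deg [ 0.0206  0.006  -0.0006]
```

View pics/z16.png

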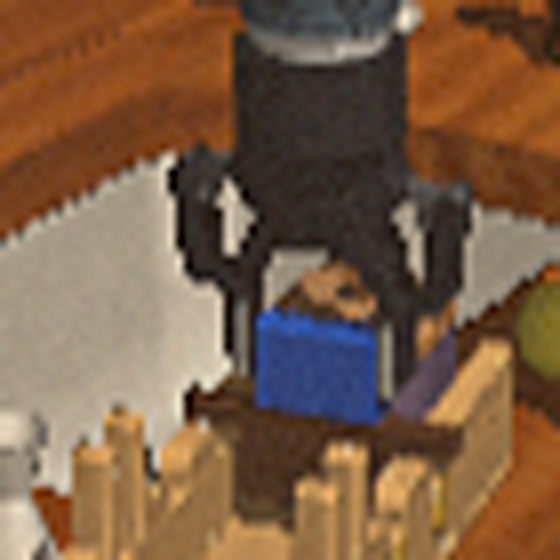

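>>> {"fn": "send_rows", "kwargs": {"steps": [{"xyz": [0.3,0,0],"rotation": [0,0,0],"gripper": 0},{"xyz": [0.3,0,0],"rotation": [0,0,0],"gripper": 0},{"xyz": [0.2,0,0],"rotation": [0,0,0],"gripper": 0},{"xyz": [0,0,0],"rotation": [0,0,0],"gripper": 0}]}}

```text
time_s: 16.82
ee_pos: [0.4714, 0.012, 0.0755]
ee_rot: [-0.176, 1.564, 0.176]
wrist_force: [-0.7, -0.1, -2.4]
opening: 0.0614
```

>>> {"fn": "send_rows", "kwargs": {"steps": [{"xyz": [0.2,0,0],"rotation": [0,0,0],"gripper": 0},{"xyz": [0.1,0,0],"rotation": [0,0,0],"gripper": 0},{"xyz": [0,0,0],"rotation": [0,0,0],"gripper": 0}]}}

```text
time_s: 17.2
ee_pos: [0.4716, 0.012, 0.0731]
ee_rot: [-0.177, 1.564, 0.176]
wrist_force: [-2.1, -0.8, 2.9]
opening: 0.0613
```

Contact at the expected height. Check before releasing.

>>> {"fn": "send_rows", "kwargs": {"steps": [{"xyz": [0.05,0,0],"rotation": [0,0,0],"gripper": 0},{"xyz": [0,0,0],"rotation": [0,0,0],"gripper": 0}]}}

```text
time_s: 17.45
ee_pos: [0.4717, 0.0121, 0.0731]
ee_rot: [-0.177, 1.564, 0.176]
wrist_force: [-3.7, 0.0, 8.0]
opening: 0.0608
```

```bash
python3 look.py 17; python3 -c "
from h import *
delta([0,-24,73],'x')
import cv2
p=cv2.imread('pics/side17full.png')[160:230,285:355];cv2.imwrite('pics/z17.png',cv2.resize(p,None,fx=8,fy=8,interpolation=cv2.INTER_CUBIC))"
```

```text
t 17.55 pos [0.4717 0.012  0.0731] q [ 0.4824  0.3466 -0.6613  2.112   0.3037  0.7756 -0.1453] F [-3.0896 -0.5665  6.6238] open 0.061177404661682214
goal [0.4718 0.0119 0.073 ] shift tool cm [ 0.0111 -0.0157  0.0145] turn deg [ 0.028  -0.0169  0.0454]
```

View pics/z17.png

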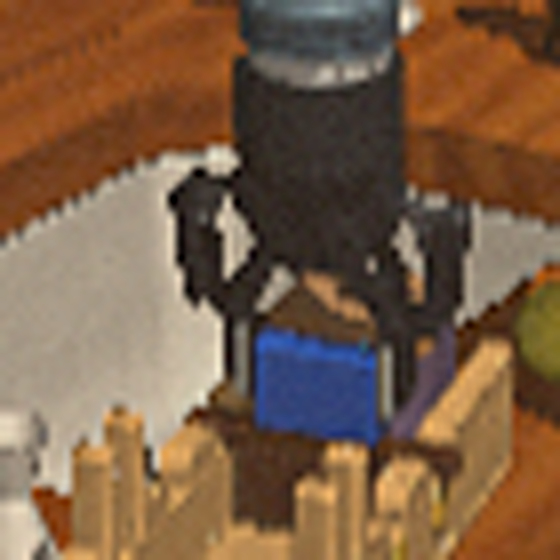

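>>> {"fn": "send_rows", "kwargs": {"steps": [{"xyz": [0,0,0],"rotation": [0,0,0],"gripper": 0.8},{"xyz": [0,0,0],"rotation": [0,0,0],"gripper": 0.95},{"xyz": [0,0,0],"rotation": [0,0,0],"gripper": 0.95},{"xyz": [0,0,0],"rotation": [0,0,0],"gripper": 0.95}]}}

```text
time_s: 18.05
ee_pos: [0.4717, 0.0121, 0.0722]
ee_rot: [-0.176, 1.564, 0.176]
wrist_force: [0.2, -0.6, -0.8]
opening: 0.0812
```

>>> {"fn": "send_rows", "kwargs": {"steps": [{"xyz": [-1,0,0],"rotation": [0,0,0],"gripper": 0.95},{"xyz": [-2,0,0],"rotation": [0,0,0],"gripper": 0.95},{"xyz": [-4,0,0],"rotation": [0,0,0],"gripper": 0.95},{"xyz": [-5,0,0],"rotation": [0,0,0],"gripper": 0.95},{"xyz": [-2,0,0],"rotation": [0,0,0],"gripper": 0.95}]}}

```text
time_s: 18.68
ee_pos: [0.4737, 0.0126, 0.2162]
ee_rot: [-0.178, 1.557, 0.175]
wrist_force: [0.6, 0.1, -0.5]
opening: 0.0811
```

```bash
python3 look.py 18; python3 -c "
from h import *
delta([0,-24,73],'x')
import cv2
p=cv2.imread('pics/side18full.png')[160:230,285:355];cv2.imwrite('pics/z18.png',cv2.resize(p,None,fx=8,fy=8,interpolation=cv2.INTER_CUBIC))"
```

```text
t 18.775 pos [0.4741 0.0124 0.2158] q [ 0.5946  0.1145 -0.7401  1.9988  0.0913  1.0528  0.0374] F [-0.3159 -1.0549 -0.3665] open 0.0812002428989427
goal [0.4718 0.0119 0.073 ] shift tool cm [14.276   0.0458 -0.3289] turn deg [0.0256 0.3938 0.1605]
```

View pics/z18.png

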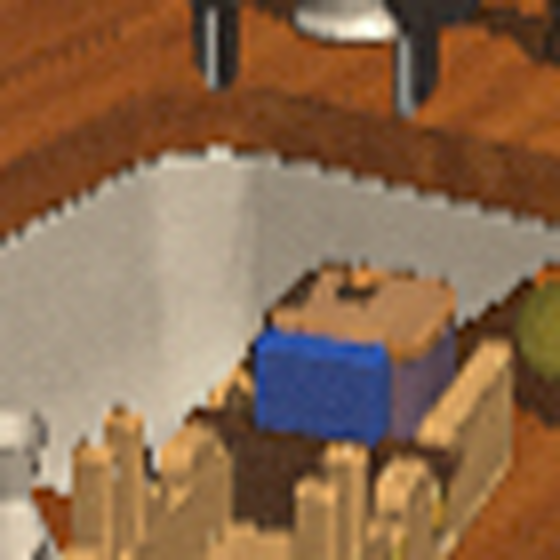

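>>> {"fn": "send_rows", "kwargs": {"steps": [{"xyz": [0,-4,0],"rotation": [0,0,0],"gripper": 0.95},{"xyz": [0,-5,0],"rotation": [0,0,0],"gripper": 0.95},{"xyz": [0,-5,0],"rotation": [0,0,0],"gripper": 0.95},{"xyz": [0,-4,0],"rotation": [0,0,0],"gripper": 0.95},{"xyz": [0,0,0],"rotation": [0,0,0],"gripper": 0.95}]}}

```text
time_s: 19.4
ee_pos: [0.5105, -0.168, 0.2105]
ee_rot: [-0.17, 1.566, 0.171]
wrist_force: [0.2, 0.1, -0.4]
opening: 0.081
```

```bash
python3 look.py 19; python3 -c "
from h import *
s=manip.state();print(s['time_s'],s['ee_pos'],s['joint_velocities'])
c,sn=np.cos(t[2]),np.sin(t[2])
for n in('side','top'):
    d=np.load(n+'19.npy'); W=cloud(n,d); p=cv2.imread(f'pics/{n}19full.png').astype(int)
    m=(p[...,0]>p[...,2]+50)&(p[...,0]>p[...,1]+40)&(abs(W[...,0]-.47)<.06)&(abs(W[...,1]-.012)<.05)&(W[...,2]<.125)&(W[...,2]>.06)
    q=W[m]-[t[0],t[1],0]; q=np.stack([q[:,0]*c+q[:,1]*sn,-q[:,0]*sn+q[:,1]*c,q[:,2]],1)*1000; print(n,m.sum(),np.percentile(q,[2,50,98],axis=0))
p=cv2.imread('pics/side19full.png')[165:235,285:365];cv2.imwrite('pics/z19.png',cv2.resize(p,None,fx=8,fy=8,interpolation=cv2.INTER_CUBIC))"
```

```text
19.5 [ 0.5108 -0.1629  0.2109] [-0.0189 -0.0155 -0.0335  0.0095 -0.0023  0.0004  0.0004]
side 189 [[-32.7861 -29.5762  65.1352]
 [ -5.4185 -14.8789  90.1678]
 [ 24.4637  -6.6922 106.0975]]
top 57 [[-28.6621 -32.9296 102.5928]
 [  0.0348 -25.08   108.9505]
 [ 28.7986 -17.4939 117.1666]]
```

View pics/z19.png

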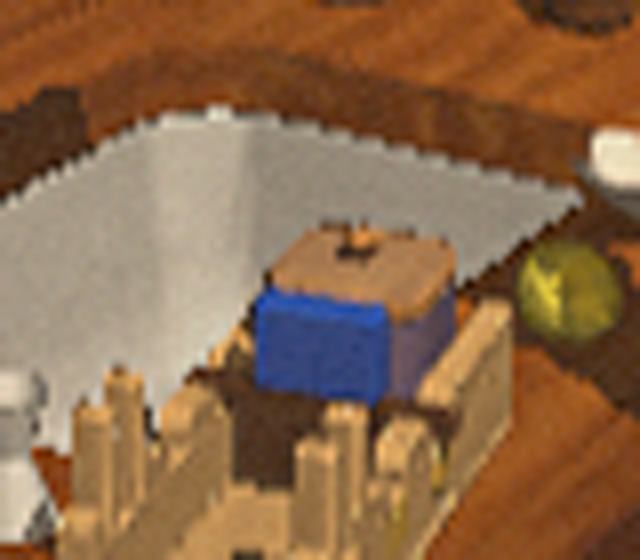

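View pics/top19.png

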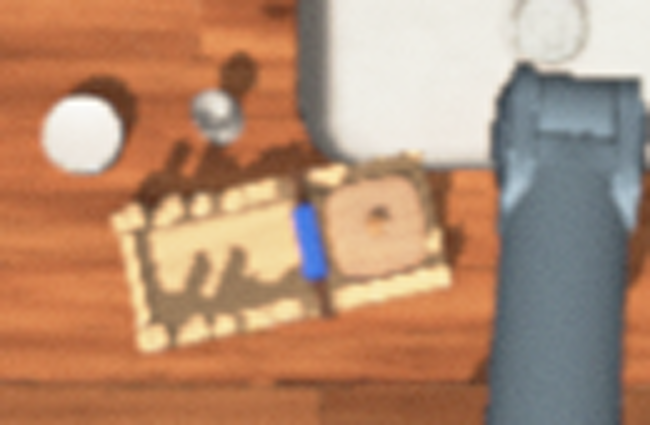

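The pictures show the divider seated in the last notches beside the canister (top crop 310,243; block top at 109 mm, tray y about -25). The canister and the bystanders have not moved. Hand in.

```bash
python3 -c "
from plant import manip
print(manip.job_done())"
```

```text
the job is handed in; nothing more can be done
None
```

The divider is fully down in the last pair of notches next to the canister, and the job was handed in at about 19.5 s of the 51 s allowed.

I gripped it by its broad faces, lifted it clear of the parking posts, set it in the middle notches and let go. Then I turned the gripper 90°, took the block by its ends, and lowered it in small steps into the last notches. Contact came at the expected height. I released it and moved the arm away.

**Last checks:**
- **Seating:** the top camera puts the block's top at about 109 mm, which is the seated height. Its centre is at tray x of about 0 and y of about -25, against a target of -24. It stands upright.
- **Camera disagreement:** the side camera gave the block's x about 4 mm lower than the top camera. I took that as measurement error, since that camera sees mainly one face of the block.
- **Other things:** the canister, lemon, tin and jigger look unmoved in the last pictures. I did not compare the dish, notebook, tumbler and egg cup closely, but the arm never went low near them.
- **Force:** the highest wrist force reported was about 9 N. The gripper was open and touching nothing at the end.

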